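Load and lock a batch of slide carriers in the slide scanner

ROBOT

A 6-joint arm with a two-finger parallel gripper is mounted at the origin on a cart in front of the work surface, level with it; the furniture and walls round the work are solid. World frame = base frame: x ahead of the robot, y to its left, z up, the work surface at z = 0. Lengths are in m, angles in degrees, forces in N, time in s.
With the tool pointing down it reaches from about 0.4 to 0.825 m from the base axis. Payload 7 kg.
Tool frame: the origin (TCP) lies on the centre line of the jaws, within the pads' length; the fingertips stand 22 mm ahead of it and the grasp point (between the pads) lies 3 mm ahead of it; z points along the fingers, y is the line along which they close (so a half turn about z gives the same grasp; the last joint's range is limited). The gripper opens to 88 mm and grips with 3 to 60 N. Pads are 19 mm wide; open, the fingers measure 130 mm over their backs; the gripper's body (78 mm by 193 mm) begins 47 mm behind the grasp point.
Start: joints at [82.855, 20.546, 0.682, 0, -70.136, -16.507], TCP at [0.271, 0.618, 0.249] pointing down, gripper open.
Joint ranges: [-176.03, 176.03], [-82.01, 121.73], [-58.28, 71.71], [-173.87, 95.51], [-174.79, -0.11], [-173.66, 173.66]. Speed limits (degrees/s): [136.94, 136.94, 172.46, 180, 180, 180].

INTERFACE

Orientations are given as [roll, pitch, yaw] about the fixed x, y, z axes, in that order (R = Rz(yaw) Ry(pitch) Rx(roll)).
In Python, from plant import get_state, cams, r gives the robot as it stands.
- The arm moves only by the tool apply_moves, never from a script. Its argument "targets" is a list of rows, each an object with "dp": the shift along the world's x, y, z in m, a list of three; "yaw": the turn about the world's z in degrees. In form: [{"dp": [x, y, z], "yaw": yaw}, ...]. A call has 1 to 20 rows; each row is the pose to reach, as a shift and turn from the pose commanded when the call began; what a row does not reach only later rows make up. A row lasts 1/12 s, in which the tool goes at most 41.7 mm and 7.16 degrees, less where a joint would pass 70% of its speed; a pose out of reach is approached as far as the arm can. A call with a gripper value outside its range is refused whole. "grip" is the gripper command: -1 is fully open, 1 is shut, values between are in proportion, set as the call begins (left out, the last holds). The fingers move at their own pace and stop on an object; "squeeze" is the grip in N (left out, the last holds). Time passes only in rows, so rows that repeat a pose let the fingers close. It gives the time, the measured TCP pose, the force, the opening and the grip force at its end, in the units of the state.
- get_state(): the state, without advancing time (a new reading comes with each control period).
- cams.capture(name): name is "scene" or "top"; returns a dict with "image" (480x640x3 uint8, red, green, blue), "range_z" (480x640 float32, m along the optical axis (not along the pixel's ray), 0 where there is no reading), "fx", "fy", "cx", "cy" (pixels), "R" (3x3) and "t" (3): a world point X has camera coordinates R X + t. Camera axes: x right, y down, z forward; pixel columns grow to the right and rows downward; lengths in m; the calibration is good to about 2 mm. A picture is of the moment at which its call begins.
- r.close_job(): hands the job in; it is judged then, once.
The state is a dict: "time_s": time; "joints": joint angles; "qd": joint speeds; "joint_torque": joint torques, N m; "tcp_pos": TCP position; "eef_rot": TCP orientation; "contact_force": force on the tool from outside, world axes, zero at the start; "moment": the same for the moment, N m; "gripper_width": finger opening in m; "gripper_force": force on a finger pad.
Only numpy, scipy, OpenCV 4.12 (cv2) and the standard library are available. Lean on these libraries where they do the work, as an engineer would, in place of code of your own. Each camera call takes 0.05 s, during which the arm holds its last target. There are 200 camera calls.

TASK

Get the slide scanner ready for the next batch: swing its orange dust cover fully aside so the whole scan window is clear, and loosen the clamp knob of the sliding end stop and draw the stop back out of the way. Then load every slide carrier from the desk as one closed row: each pressed down flat on the deck, pushed back under the rollers against the fence, and slid right up against the brass stop or the carrier before it. Finally bring the end stop up against the last carrier and tighten its clamp knob; leave the pen, the USB stick and the card tray where they are.

Things in the scene. Friction and masses are not known exactly. Their poses are not given: they have to be found in the camera images.
- scanner: white flat slide scanner, fixed; dark flat deck (primary face) 45 mm above the desk. Frame: origin at desk level, x to the back, y left along the row. In it (mm): housing x -70..88, y -127..158; seated carriers have centres x = 0, y = -68, -4, 60 (first to third), bars along x; glass scan window in the deck x -20..20, y -97..89
- fence (a point): fence (second datum): on its front face at deck height, scanner x = 44 mm, y = -4; axes as the scanner's. The fence runs along y, 24 mm high above the deck; a lip 20 to 24 mm above the deck overhangs 12 mm forward of its face. A desk fan about 0.4 m tall stands behind its right end, and cabinets hang over the back of the desk: come from the front
- roller (a point): middle one of three white sprung hold-down rollers under the lip (others 64 mm to either side), at scanner x = 38, y = -4 mm; radius 6 mm, idle 8 mm above the deck. A 9 mm carrier pushed back along the deck wedges them up over the last 10 mm before the fence (3 to 10 N push); each then bears down with 1 to 2 N
- brass_stop (a point): brass fixed stop (third datum), middle of its face, at scanner y = -100 mm and looking left (+y); the block spans scanner x 8 to 32 mm and is 14 mm high above the deck
- cover (a joint): orange dust cover, a 3 mm sheet 52 x 192 mm lying on the deck over the window, on one upright pin at scanner x = -60, y = -117 mm. 0 closed, grows to 1.75 rad as it swings level, counter-clockwise from above, out over the desk in front; the row is clear from 1.4 rad, 25 mm more in front of it from 1.6. Friction 0.06 N m, stays where left. Carriers cannot lie flat over it
- cover_post (a point): top centre of the cover's black round finger post (14 mm diameter, 30 mm tall; the sheet's top is 4 mm above the deck), by which the cover is swung; 50 mm in scanner x and 60 mm in y from the pin when closed (radius 78 mm)
- end_stop (a joint): aluminium end stop sliding on a rail behind the fence: metres from its parked place at the left, growing to 0.112 as it slides right (scanner -y). Its face is at scanner y = 0.114 minus this: 0.022 touches a row of three carriers, 0.086 a row of two. Slides with about 1 N when the knob is slack, held against about 10 N at 1.1 rad of the knob, 20 N at 1.33
- stop_face (a point): middle of the end stop's contact face, which looks to scanner -y (x = 21 mm, 6 mm above the deck; axes as the scanner's). The stop's finger is 14 mm thick, spans x 12 to 30 mm and 4 to 32 mm above the deck; a bridge joins it over the fence to the saddle
- clamp_knob (a joint): black T-bar clamp knob on the end stop's saddle: 0 slack (bar along scanner x), grows to 1.4 rad clockwise from above as it is tightened; slack below 0.5, bites from about 0.9, tight over 1.05. Friction 0.2 N m, up to 0.3 as it bites; stays where left. The stop can be slid by the gripped knob
- knob_grip (a point): point on the knob's upright axis, 48 mm above the deck; the bar is 48 mm long, 11 mm wide, 22 mm tall (37 to 59 mm above the deck), on a hub on the saddle, whose top is 27 mm above the deck. Axis at scanner x = 69 mm, 16 mm left (+y) of the end stop's face
- carrier_1: slide carrier (up to three alike; some absent): aluminium frame 88 x 64 x 9 mm, two glass slides with blue ends, and along its middle in x a black arched grip bar, 44 mm long, 9 mm wide, flat flanks 21 to 36 mm above the underside; keep fingertips 11 mm or more above the underside. Origin: centre of underside; x along the bar. 0.11-0.2 kg; half-turn symmetric. Starts on the desk.
- carrier_2: slide carrier (up to three alike; some absent): aluminium frame 88 x 64 x 9 mm, two glass slides with green ends, and along its middle in x a black arched grip bar, 44 mm long, 9 mm wide, flat flanks 21 to 36 mm above the underside; keep fingertips 11 mm or more above the underside. Origin: centre of underside; x along the bar. 0.11-0.2 kg; half-turn symmetric. Starts on the desk.
- carrier_3: slide carrier (up to three alike; some absent): aluminium frame 88 x 64 x 9 mm, two glass slides with yellow ends, and along its middle in x a black arched grip bar, 44 mm long, 9 mm wide, flat flanks 21 to 36 mm above the underside; keep fingertips 11 mm or more above the underside. Origin: centre of underside; x along the bar. 0.11-0.2 kg; half-turn symmetric. Starts on the desk.
- pen: black pen, 145 mm, lying on the desk at the right front; leave it alone (origin at its centre)
- usb_stick: blue USB stick, 53 mm, lying on the desk at the right front; leave it alone (origin at its centre)
- unit_tray: empty white card tray, 45 x 60 x 36 mm, on the desk at the far right front; leave it alone (origin at the centre of its underside)

How it is judged (in metres and radians):
On the way, in this order (a step that is already met when the one before it is completed fails the run):
1. the dust cover is swung fully aside and the clamp knob is slack (value of joint cover above 1.4 rad and value of joint clamp_knob below 0.5 rad), for 0.2 s.
2. every carrier stands flat on the deck in the row, against the fence, with the knob still slack (x of carrier_1 in the frame of scanner between -0.004 and 0.004 m and z of carrier_1 in the frame of scanner between 0.0435 and 0.0465 m and angle between the x axis of each of carrier_1, carrier_2, carrier_3 and the x axis of scanner, either way round below 0.035 rad and angle between each of carrier_1, carrier_2, carrier_3's own z axis and vertical below 0.03 rad and (y of carrier_1 in the frame of scanner between -0.074 and -0.062 m or y of carrier_1 in the frame of scanner between -0.01 and 0.002 m or y of carrier_1 in the frame of scanner between 0.054 and 0.066 m) and x of carrier_2 in the frame of scanner between -0.004 and 0.004 m and z of carrier_2 in the frame of scanner between 0.0435 and 0.0465 m and (y of carrier_2 in the frame of scanner between -0.074 and -0.062 m or y of carrier_2 in the frame of scanner between -0.01 and 0.002 m or y of carrier_2 in the frame of scanner between 0.054 and 0.066 m) and x of carrier_3 in the frame of scanner between -0.004 and 0.004 m and z of carrier_3 in the frame of scanner between 0.0435 and 0.0465 m and (y of carrier_3 in the frame of scanner between -0.074 and -0.062 m or y of carrier_3 in the frame of scanner between -0.01 and 0.002 m or y of carrier_3 in the frame of scanner between 0.054 and 0.066 m) and value of joint clamp_knob below 0.5 rad), for 0.2 s.
At the end, for the whole second after the job is handed in: Cover open over 1.4 rad; all present carriers flat on the deck (1.5 mm), square (0.035 rad), within 3 mm of the fence, in one closed row from the brass stop (each within 3.5 mm, any order, either way round); end stop within 2.5 mm of the last one, knob over 1.05 rad, all at rest (x of carrier_1 in the frame of scanner between -0.003 and 0.003 m and z of carrier_1 in the frame of scanner between 0.0435 and 0.0465 m and angle between the x axis of each of carrier_1, carrier_2, carrier_3 and the x axis of scanner, either way round below 0.035 rad and angle between each of carrier_1, carrier_2, carrier_3's own z axis and vertical below 0.03 rad and (y of carrier_1 in the frame of scanner between -0.0715 and -0.0645 m or y of carrier_1 in the frame of scanner between -0.0075 and -0.0005 m or y of carrier_1 in the frame of scanner between 0.0565 and 0.0635 m) and x of carrier_2 in the frame of scanner between -0.003 and 0.003 m and z of carrier_2 in the frame of scanner between 0.0435 and 0.0465 m and (y of carrier_2 in the frame of scanner between -0.0715 and -0.0645 m or y of carrier_2 in the frame of scanner between -0.0075 and -0.0005 m or y of carrier_2 in the frame of scanner between 0.0565 and 0.0635 m) and x of carrier_3 in the frame of scanner between -0.003 and 0.003 m and z of carrier_3 in the frame of scanner between 0.0435 and 0.0465 m and (y of carrier_3 in the frame of scanner between -0.0715 and -0.0645 m or y of carrier_3 in the frame of scanner between -0.0075 and -0.0005 m or y of carrier_3 in the frame of scanner between 0.0565 and 0.0635 m) and (y of carrier_1 in the frame of scanner between -0.0715 and -0.0645 m or y of carrier_2 in the frame of scanner between -0.0715 and -0.0645 m or y of carrier_3 in the frame of scanner between -0.0715 and -0.0645 m) and (y of carrier_1 in the frame of scanner between -0.0075 and -0.0005 m or y of carrier_2 in the frame of scanner between -0.0075 and -0.0005 m or y of carrier_3 in the frame of scanner between -0.0075 and -0.0005 m) and (y of carrier_1 in the frame of stop_face above -0.0345 m or y of carrier_2 in the frame of stop_face above -0.0345 m or y of carrier_3 in the frame of stop_face above -0.0345 m) and value of joint cover above 1.4 rad and value of joint clamp_knob above 1.05 rad and linear speed of each of carrier_1, carrier_2, carrier_3 below 0.02 m/s); the robot touches nothing.
It fails at once if the pen is moved by more than 3 cm (distance of pen from where it was at the start of the episode above 0.03 m).
It fails at once if the USB stick is moved by more than 3 cm (distance of usb_stick from where it was at the start of the episode above 0.03 m).
It fails at once if the card tray is moved by more than 3 cm (distance of unit_tray from where it was at the start of the episode above 0.03 m).
Of carrier_1, carrier_2, carrier_3 only 2 to 3 are there at a start; the rules pass over those that are not, and their reading is None.
At some moment in a run one of carrier_1, carrier_2, carrier_3 may be knocked a few centimetres aside while the robot is not near it.
Once in a run the grip may slacken for a moment while it holds something.
It also fails if it takes over 210 s, if anything falls off the work surface, if the arm or the gripper's body presses on something with over 40 N, if the wrist force passes 120 N, or if a joint passes its speed limit or range.

## Working session

There is one attempt and no reset: what is moved stays moved. The work goes in short steps, Python scripts to look and compute and a tool call to move; the robot and the scene stay as the last step left them, time stands still between calls to the robot, and variables do not carry over. Pictures are saved under pics/ and viewed, at most 14 in all, crops included, and the job is handed in when it is done.

Besides the shell and the picture viewer there is one more tool, called after "Emit:" by a JSON object that holds its "api" and its "payload". apply_moves: Moves the arm, as the interface text tells. Its arguments: {"type":"object","properties":{"targets":{"type":"array","items":{"type":"object","properties":{"dp":{"type":"array","items":{"type":"number"}},"yaw":{"type":"number"}}}},"grip":{"type":"number"},"squeeze":{"type":"number"}},"required":["targets"]}

```bash
ls; mkdir -p pics; python3 - <<'E'
from plant import get_state,cams,r
import cv2,numpy as np
for n in("scene","top"):
    c=cams.capture(n); cv2.imwrite(f"pics/{n}0.png",c["image"][:,:,::-1]); np.savez(f"{n}0.npz",**c)
    print(n,c["fx"],c["cx"],c["cy"],c["R"].round(3).tolist(),c["t"].round(3))
print(get_state())
E
```

```text
pics
scene 463.28546546973786 332.02142217357795 240.12515279279393 [[0.682, -0.731, 0.018], [-0.409, -0.402, -0.819], [0.607, 0.551, -0.573]] [-0.44   0.223  0.981]
top 485.4908501122032 318.7414056917436 236.55641560787365 [[0.023, -1.0, 0.014], [-0.982, -0.025, -0.187], [0.188, -0.009, -0.982]] [-0.14   0.523  1.214]
{'time_s': 0.1, 'joints': array([ 8.28573542e+01,  2.05861794e+01,  6.37201108e-01, -1.63011883e-02,
       -7.01366484e+01, -1.65045654e+01]), 'qd': array([-0.02111676, -0.06885548,  0.14416716,  0.0997671 , -0.13395934,
        0.03269431]), 'joint_torque': array([-2.43378447e-03, -5.84161448e+01,  2.93751973e+01,  7.01556087e+00,
        1.01839556e-02, -4.89221293e-05]), 'tcp_pos': array([0.27063568, 0.61790823, 0.24772004]), 'eef_rot': array([ 1.79913548e+02, -9.63432291e-03, -2.36527541e+01]), 'contact_force': array([-0.34696904,  0.6970556 ,  0.26392624]), 'moment': array([-0.01521749, -0.00809037, -0.05604491]), 'gripper_force': 0.0, 'gripper_width': 0.08820847734998741}
```

View pics/scene0.png

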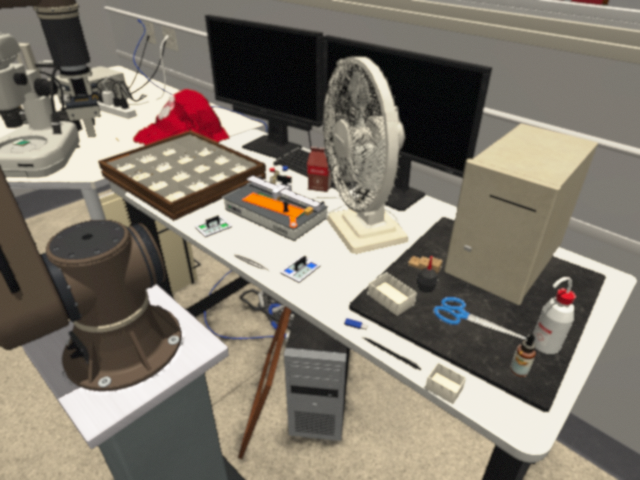

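View pics/top0.png

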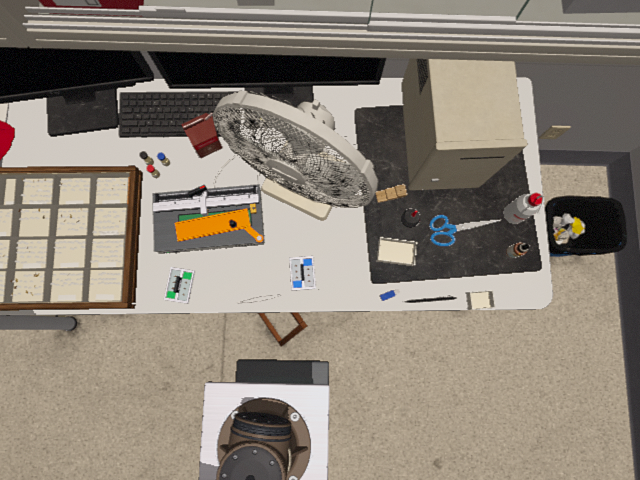

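The top view shows two carriers on the desk: green near (180,286) and blue near (302,273). The scanner is around (207,218), with its cover closed. The pen, USB stick and tray are at the right.

```bash
cat > h.py <<'E'
import numpy as np,cv2
def ray(c,u,v,z):
    d=c["R"].T@np.array([(u-c["cx"])/c["fx"],(v-c["cy"])/c["fy"],1]); o=-c["R"].T@c["t"]
    return o+d*(z-o[2])/d[2]
def proj(c,X):
    p=np.asarray(X)@c["R"].T+c["t"]; return np.c_[p[:,0]/p[:,2]*c["fx"]+c["cx"],p[:,1]/p[:,2]*c["fy"]+c["cy"]]
def crop(c,u0,v0,u1,v1,s,fn):
    im=cv2.resize(c["image"][v0:v1,u0:u1,::-1],None,fx=s,fy=s,interpolation=cv2.INTER_CUBIC); cv2.imwrite(fn,im)
def cloud(c):
    v,u=np.indices(c["range_z"].shape); z=c["range_z"]
    P=np.stack([(u-c["cx"])/c["fx"]*z,(v-c["cy"])/c["fy"]*z,z],-1)
    return (P-c["t"])@c["R"]
E
python3 - <<'E'
from h import *
c=dict(np.load("top0.npz")); crop(c,145,175,325,310,4.4,"pics/t1.png")
s=dict(np.load("scene0.npz")); crop(s,185,165,335,290,5,"pics/s1.png")
P=cloud(c)
for u,v in [(180,300),(165,245),(205,205),(302,285),(240,305),(160,285),(215,240)]: print(u,v,P[v,u].round(4))
E
```

```text
180 300 [0.3557 0.2316 0.0102]
165 245 [0.4943 0.2713 0.0466]
205 205 [0.5952 0.1672 0.0806]
302 285 [ 0.4026 -0.0859  0.0107]
240 305 [3.469e-01 7.590e-02 1.000e-04]
160 285 [ 0.3947  0.2916 -0.0048]
215 240 [0.5113 0.1436 0.0435]
```

View pics/t1.png

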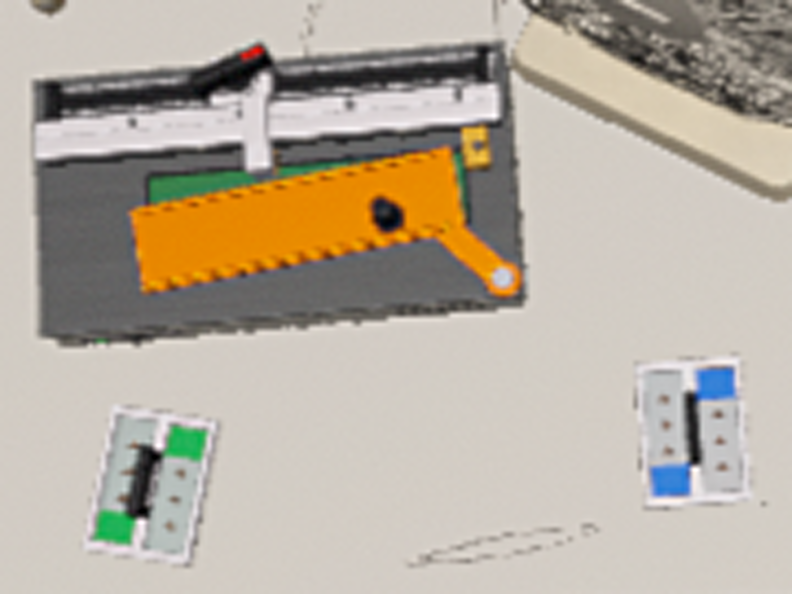

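View pics/s1.png

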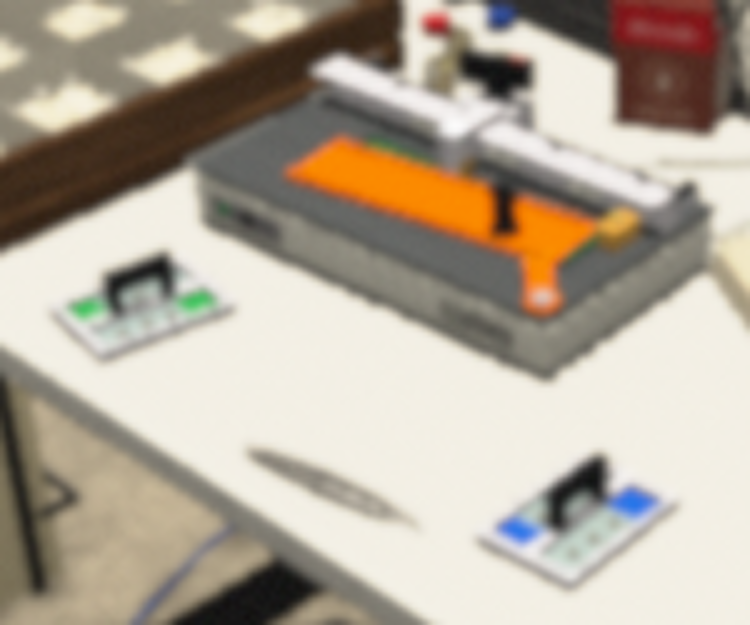

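The crops show the knob turned (tight), the end stop finger at t1 (258,160), the cover pin at (503,277), the post at (386,213) and the brass block at (476,147). I'm fitting poses to these.

```bash
cat > fit.py <<'E'
from h import *
from scipy.optimize import least_squares
c=dict(np.load("top0.npz")); s=dict(np.load("scene0.npz"))
T=lambda u,v:(145+u/4.4,175+v/4.4); S=lambda u,v:(185+u/5,165+v/5)
def place(p,L): a=p[2]; L=np.asarray(L,float); return np.c_[p[0]+np.cos(a)*L[:,0]-np.sin(a)*L[:,1],p[1]+np.sin(a)*L[:,0]+np.cos(a)*L[:,1],L[:,2]]
def fit(obs,p0):
    f=lambda p:np.concatenate([(proj(k,place(p,[l]))-np.array(uv)).ravel() for k,l,uv in obs])
    r=least_squares(f,p0,loss="soft_l1"); return r.x,f(r.x).reshape(-1,2).round(1).tolist()
if __name__=="__main__":
    o=[(c,(-.070,.158,.045),T(42,333)),(c,(-.070,-.127,.045),T(523,300)),(c,(.088,-.127,.045),T(505,45)),(c,(.088,.158,.045),T(35,80)),
     (c,(-.060,-.117,.049),T(503,277)),(c,(.020,-.107,.059),T(476,143)),
     (s,(-.060,-.117,.049),S(541,296)),(s,(-.070,-.127,.045),S(548,345)),(s,(-.070,.158,.045),S(197,172))]
    p,res=fit(o,[.52,.17,0]); print("scanner",p,np.degrees(p[2]),res)
    R=np.array([[np.cos(p[2]),np.sin(p[2])],[-np.sin(p[2]),np.cos(p[2])]])
    sc=lambda X:R@(X[:2]-p[:2])
    print("post",sc(ray(c,*T(386,203),.079)),sc(ray(s,*S(503,188),.079)))
    print("red tip",sc(ray(c,*T(253,52),.104)),"other tip",sc(ray(c,*T(200,85),.104)))
    print("finger front L/R", sc(ray(c,*T(247,170),.049)),sc(ray(c,*T(271,170),.049)))
    print("finger top", sc(ray(c,*T(245,145),.077)),sc(ray(c,*T(270,145),.077)))
    for n,q in(("green",[(115,407),(218,420),(190,563),(85,547)]),("blue",[(637,362),(742,355),(750,497),(645,507)])):
        L=[(.044,.032,.009),(.044,-.032,.009),(-.044,-.032,.009),(-.044,.032,.009)]
        x,res=fit([(c,l,T(*uv)) for l,uv in zip(L,q)],[.4,.1,0]); print(n,x,np.degrees(x[2]),res)
E
python3 fit.py
```

```text
scanner [0.5641003  0.14925017 0.10863767] 6.224479710505506 [[-0.5, 0.6], [0.2, -0.9], [0.5, -1.1], [-0.3, -0.6], [0.5, 0.6], [0.5, 0.6], [0.5, 1.9], [-0.5, -3.9], [-1.7, -1.6]]
post [-0.01495213 -0.05378842] [-0.01556833 -0.04971071]
red tip [0.07437056 0.01399908] other tip [0.0571698  0.04501196]
finger front L/R [0.0190675  0.03195499] [0.01789865 0.01774424]
finger top [0.02692463 0.02654586] [0.02573431 0.01204397]
green [ 0.39506489  0.23603477 -0.1219204 ] -6.985524269466042 [[-0.2, -0.8], [0.2, -0.2], [0.1, 0.4], [-0.2, 0.5]]
blue [ 0.43539266 -0.08654903  0.09199897] 5.271152522678259 [[-0.2, -0.2], [-0.1, -0.2], [0.3, 0.5], [-0.1, -0.1]]
```

```bash
python3 - <<'E'
from h import *
for n in("top0","scene0"):
    c=dict(np.load(n+".npz")); P=cloud(c)[c["range_z"]>0]
    m=(P[:,2]>.11)&(P[:,0]>.38)&(P[:,0]<.85)&(abs(P[:,1]-.1)<.4)
    Q=P[m]; print(n,m.sum())
    for lo in np.arange(-.3,.5,.05):
        q=Q[(Q[:,1]>=lo)&(Q[:,1]<lo+.05)]
        if len(q): print(round(lo,2),"xmin",q[:,0].min().round(3),"z@",q[q[:,0].argmin(),2].round(3),"zmin",q[:,2].min().round(3),"zmax",q[:,2].max().round(3))
E
```

```text
top0 34555
-0.3 xmin 0.73 z@ 0.6 zmin 0.559 zmax 0.64
-0.25 xmin 0.561 z@ 0.279 zmin 0.187 zmax 0.639
-0.2 xmin 0.563 z@ 0.277 zmin 0.136 zmax 0.689
-0.15 xmin 0.576 z@ 0.249 zmin 0.114 zmax 0.638
-0.1 xmin 0.595 z@ 0.225 zmin 0.111 zmax 0.639
-0.05 xmin 0.61 z@ 0.292 zmin 0.111 zmax 0.639
-0.0 xmin 0.642 z@ 0.247 zmin 0.114 zmax 0.64
0.05 xmin 0.67 z@ 0.231 zmin 0.157 zmax 0.647
0.1 xmin 0.713 z@ 0.293 zmin 0.233 zmax 0.647
0.15 xmin 0.73 z@ 0.603 zmin 0.11 zmax 0.637
0.2 xmin 0.73 z@ 0.592 zmin 0.11 zmax 0.63
0.25 xmin 0.73 z@ 0.605 zmin 0.556 zmax 0.628
0.3 xmin 0.73 z@ 0.592 zmin 0.559 zmax 0.673
0.35 xmin 0.73 z@ 0.607 zmin 0.56 zmax 0.653
0.4 xmin 0.732 z@ 0.566 zmin 0.559 zmax 0.573
scene0 12766
-0.3 xmin 0.729 z@ 0.594 zmin 0.56 zmax 0.624
-0.25 xmin 0.56 z@ 0.281 zmin 0.172 zmax 0.619
-0.2 xmin 0.564 z@ 0.278 zmin 0.132 zmax 0.614
-0.15 xmin 0.576 z@ 0.234 zmin 0.11 zmax 0.609
-0.1 xmin 0.595 z@ 0.245 zmin 0.111 zmax 0.604
-0.05 xmin 0.61 z@ 0.297 zmin 0.11 zmax 0.599
-0.0 xmin 0.643 z@ 0.255 zmin 0.114 zmax 0.593
0.05 xmin 0.672 z@ 0.294 zmin 0.169 zmax 0.588
0.1 xmin 0.712 z@ 0.313 zmin 0.231 zmax 0.583
0.15 xmin 0.73 z@ 0.562 zmin 0.11 zmax 0.577
0.2 xmin 0.728 z@ 0.567 zmin 0.11 zmax 0.572
0.25 xmin 0.729 z@ 0.564 zmin 0.56 zmax 0.567
0.3 xmin 0.734 z@ 0.561 zmin 0.561 zmax 0.561
```

Emit:
{"api": "apply_moves", "payload": {"targets": [{"dp":[0.02,-0.04,0],"yaw":0},{"dp":[0.04,-0.08,0],"yaw":0},{"dp":[0.06,-0.12,0],"yaw":0},{"dp":[0.08,-0.155,0],"yaw":-2},{"dp":[0.1,-0.19,0],"yaw":-4},{"dp":[0.12,-0.225,0],"yaw":-6},{"dp":[0.14,-0.26,0],"yaw":-8},{"dp":[0.16,-0.295,0],"yaw":-10},{"dp":[0.18,-0.33,0],"yaw":-11},{"dp":[0.2,-0.365,0],"yaw":-11},{"dp":[0.22,-0.4,0],"yaw":-11},{"dp":[0.24,-0.435,0],"yaw":-11},{"dp":[0.26,-0.47,0],"yaw":-11},{"dp":[0.275,-0.5,-0.02],"yaw":-11},{"dp":[0.284,-0.522,-0.05],"yaw":-11},{"dp":[0.284,-0.522,-0.08],"yaw":-11},{"dp":[0.284,-0.522,-0.11],"yaw":-11},{"dp":[0.284,-0.522,-0.11],"yaw":-11},{"dp":[0.284,-0.522,-0.11],"yaw":-11}], "grip": -0.2, "squeeze": 10}}

```text
time_s: 1.68
tcp_pos: [0.554, 0.0956, 0.1375]
eef_rot: [179.8, 0.1, -34.7]
contact_force: [0.4, 0.3, 0.8]
gripper_width: 0.0522
gripper_force: 0.0
```

Emit:
{"api": "apply_moves", "payload": {"targets": [{"dp":[0,0,-0.02],"yaw":0},{"dp":[0,0,-0.04],"yaw":0},{"dp":[0,0,-0.06],"yaw":0},{"dp":[0,0,-0.06],"yaw":0},{"dp":[0,0,-0.06],"yaw":0}]}}

```text
time_s: 2.1
tcp_pos: [0.5554, 0.0969, 0.08]
eef_rot: [-180.0, -0.0, -34.6]
contact_force: [0.8, -0.1, -0.1]
gripper_width: 0.0524
gripper_force: 0.0
```

Emit:
{"api": "apply_moves", "payload": {"targets": [{"dp":[0,0,0],"yaw":0},{"dp":[0,0,0],"yaw":0},{"dp":[0,0,0],"yaw":0},{"dp":[0,0,0],"yaw":0},{"dp":[0,0,0],"yaw":0},{"dp":[0,0,0],"yaw":0}], "grip": 1, "squeeze": 12}}

```text
time_s: 2.6
tcp_pos: [0.556, 0.0973, 0.0792]
eef_rot: [-179.8, -0.1, -34.6]
contact_force: [4.4, 12.0, -5.4]
gripper_width: 0.018
gripper_force: 6.1
```

```bash
python3 - <<'E'
import numpy as np
from plant import get_state
p=get_state()["tcp_pos"]; print(p)
S=np.array([.5641,.1493]);a=np.radians(6.22);R=np.array([[np.cos(a),-np.sin(a)],[np.sin(a),np.cos(a)]])
pin=S+R@[-.060,-.117]; d=p[:2]-pin; r=np.hypot(*d); th=np.arctan2(d[1],d[0]); print("r",r,"cover now",th-a-np.arctan2(60,50))
r=.0781
for i in range(1,19):
    w=np.radians(5*i); q=pin+r*np.array([np.cos(th+w),np.sin(th+w)])-p[:2]; print(5*i,q.round(3))
E
```

```text
[0.55603443 0.09730159 0.079228  ]
r 0.08079693105098244 cover now 0.0837996808783047
5 [-0.007  0.001]
10 [-0.014  0.003]
15 [-0.02   0.005]
20 [-0.027  0.006]
25 [-0.034  0.007]
30 [-0.041  0.007]
35 [-0.047  0.007]
40 [-0.054  0.006]
45 [-0.061  0.004]
50 [-0.067  0.002]
55 [-0.073 -0.001]
60 [-0.079 -0.004]
65 [-0.085 -0.008]
70 [-0.09  -0.012]
75 [-0.095 -0.017]
80 [-0.1   -0.022]
85 [-0.104 -0.027]
90 [-0.107 -0.033]
```

Emit:
{"api": "apply_moves", "payload": {"targets": [{"dp":[0.001,0.002,0],"yaw":0},{"dp":[0.002,0.003,0],"yaw":0},{"dp":[0.002,0.003,0],"yaw":0},{"dp":[0.002,0.003,0],"yaw":0}]}}

```text
time_s: 2.93
tcp_pos: [0.5573, 0.0995, 0.079]
eef_rot: [-180.0, -0.0, -34.6]
contact_force: [-0.1, 1.0, 4.6]
gripper_width: 0.0134
gripper_force: 12.0
```

Emit:
{"api": "apply_moves", "payload": {"targets": [{"dp":[-0.003,0.0015,0],"yaw":2.5},{"dp":[-0.006,0.003,0],"yaw":5},{"dp":[-0.009,0.0045,0],"yaw":7.5},{"dp":[-0.0124,0.0055,0],"yaw":10},{"dp":[-0.019,0.0074,0],"yaw":15},{"dp":[-0.0256,0.0088,0],"yaw":20},{"dp":[-0.0324,0.0095,0],"yaw":25},{"dp":[-0.0392,0.0097,0],"yaw":30},{"dp":[-0.0392,0.0097,0],"yaw":30},{"dp":[-0.0392,0.0097,0],"yaw":30}]}}

```text
time_s: 3.77
tcp_pos: [0.5179, 0.1094, 0.0791]
eef_rot: [-180.0, -0.1, -4.8]
contact_force: [-1.4, 3.3, 6.0]
gripper_width: 0.0133
gripper_force: 12.0
```

Emit:
{"api": "apply_moves", "payload": {"targets": [{"dp":[-0.0068,-0.0004,0],"yaw":5},{"dp":[-0.0135,-0.0015,0],"yaw":10},{"dp":[-0.0202,-0.0031,0],"yaw":15},{"dp":[-0.0266,-0.0052,0],"yaw":20},{"dp":[-0.0329,-0.008,0],"yaw":25},{"dp":[-0.0388,-0.0112,0],"yaw":30},{"dp":[-0.0445,-0.015,0],"yaw":35},{"dp":[-0.0498,-0.0192,0],"yaw":40},{"dp":[-0.0548,-0.0239,0],"yaw":45},{"dp":[-0.0593,-0.0291,0],"yaw":50},{"dp":[-0.0633,-0.0345,0],"yaw":55},{"dp":[-0.0669,-0.0404,0],"yaw":60},{"dp":[-0.0669,-0.0404,0],"yaw":60},{"dp":[-0.0669,-0.0404,0],"yaw":60}]}}

```text
time_s: 4.93
tcp_pos: [0.4507, 0.0682, 0.0789]
eef_rot: [-180.0, 0.0, 55.2]
contact_force: [-3.5, 1.4, 10.5]
gripper_width: 0.0135
gripper_force: 12.0
```

Emit:
{"api": "apply_moves", "payload": {"targets": [{"dp":[0,0,0],"yaw":0},{"dp":[0,0,0],"yaw":0},{"dp":[0,0,0],"yaw":0},{"dp":[0,0,0.02],"yaw":0},{"dp":[0,0,0.05],"yaw":0},{"dp":[0,0,0.09],"yaw":0},{"dp":[0,0,0.12],"yaw":-5},{"dp":[0,0.01,0.13],"yaw":-10},{"dp":[-0.01,0.03,0.13],"yaw":-17},{"dp":[-0.02,0.06,0.13],"yaw":-24},{"dp":[-0.02,0.1,0.13],"yaw":-31},{"dp":[-0.02,0.14,0.13],"yaw":-38},{"dp":[-0.02,0.18,0.13],"yaw":-45},{"dp":[-0.02,0.22,0.13],"yaw":-52},{"dp":[-0.02,0.26,0.13],"yaw":-55},{"dp":[-0.02,0.29,0.13],"yaw":-55},{"dp":[-0.02,0.29,0.13],"yaw":-55}], "grip": -0.2}}

```text
time_s: 6.35
tcp_pos: [0.4308, 0.3633, 0.2074]
eef_rot: [180.0, 0.0, 0.4]
contact_force: [0.4, -0.8, 1.2]
gripper_width: 0.0528
gripper_force: 0.0
```

```bash
python3 - <<'E'
from h import *
from plant import cams
for n in("top","scene"):
    c=cams.capture(n); np.savez(n+"1.npz",**c)
    crop(c,*((145,175,325,310,4.4) if n=="top" else (185,165,335,290,5)),f"pics/{n}1c.png")
E
```

```text
(no output)
```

View pics/top1c.png

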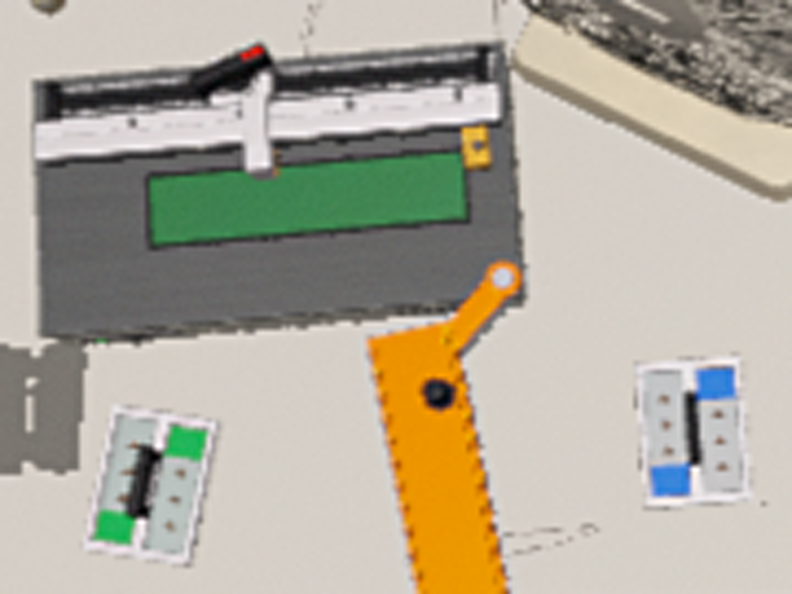

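The cover is fully aside, running from the pin at (503,277) out over the desk. The whole window is visible, with corners at (150,177), (465,152), (468,220) and (151,246). I'm refitting the scanner pose, using the post as a check.

```bash
python3 - <<'E'
from fit import *
o=[(c,(-.070,.158,.045),T(42,333)),(c,(-.070,-.127,.045),T(523,300)),(c,(.088,-.127,.045),T(505,45)),(c,(.088,.158,.045),T(35,80)),
 (c,(-.060,-.117,.049),T(503,277)),(c,(.020,-.107,.059),T(476,143)),
 (c,(.02,.089,.045),T(149,177)),(c,(.02,-.097,.045),T(465,152)),(c,(-.02,-.097,.045),T(468,220)),(c,(-.02,.089,.045),T(151,246))]
p,res=fit(o,[.52,.17,0]); print(p,np.degrees(p[2]),res)
p,res=fit(o[6:],[.52,.17,0]); print(p,np.degrees(p[2]),res)
print("post end",ray(c,*T(438,388),.079),"tcp .4507 .0682; start",ray(c,*T(386,203),.079),"tcp .5573 .0995")
E
```

```text
[0.56368275 0.14986903 0.10836819] 6.209040163382479 [[-0.8, 0.7], [-0.1, -0.7], [0.2, -0.9], [-0.5, -0.5], [0.3, 0.8], [0.2, 0.8], [0.6, 0.3], [-0.4, 0.4], [-0.2, -0.3], [0.6, -0.5]]
[0.56352144 0.15022485 0.10900227] 6.245369821262497 [[0.4, 0.4], [-0.6, 0.4], [-0.3, -0.3], [0.5, -0.4]]
post end [0.44775133 0.05843829 0.079     ] tcp .4507 .0682; start [0.55506828 0.09415768 0.079     ] tcp .5573 .0995
```

```bash
python3 - <<'E'
from h import *
for n in("top1","scene1"):
    c=dict(np.load(n+".npz")); P=cloud(c)[c["range_z"]>0]
    m=(P[:,2]>.108)&(P[:,2]<.5)&(P[:,0]>.58)&(P[:,0]<.82)&(P[:,1]>.08)&(P[:,1]<.35)
    Q=P[m]
    for lo in np.arange(.08,.35,.02):
        q=Q[(Q[:,1]>=lo)&(Q[:,1]<lo+.02)]
        if len(q): k=q[q[:,0].argmin()]; print(n,lo.round(2),len(q),k.round(3),q[:,2].min().round(3))
E
```

```text
top1 0.08 300 [0.691 0.08  0.292] 0.177
top1 0.1 58 [0.712 0.103 0.295] 0.231
top1 0.14 42 [0.792 0.156 0.112] 0.109
top1 0.16 122 [0.779 0.176 0.108] 0.108
top1 0.18 132 [0.626 0.188 0.108] 0.108
top1 0.2 114 [0.765 0.206 0.108] 0.108
top1 0.22 14 [0.777 0.221 0.123] 0.11
scene1 0.08 193 [0.693 0.081 0.236] 0.176
scene1 0.1 33 [0.712 0.1   0.287] 0.232
scene1 0.16 22 [0.783 0.175 0.11 ] 0.108
scene1 0.18 85 [0.765 0.198 0.108] 0.108
scene1 0.2 77 [0.76  0.211 0.109] 0.108
scene1 0.22 12 [0.775 0.221 0.119] 0.118
```

Emit:
{"api": "apply_moves", "payload": {"targets": [{"dp":[0.02,-0.02,0],"yaw":-7},{"dp":[0.04,-0.04,0],"yaw":-14},{"dp":[0.06,-0.06,0],"yaw":-21},{"dp":[0.08,-0.08,0],"yaw":-28},{"dp":[0.1,-0.1,0],"yaw":-35},{"dp":[0.12,-0.12,0],"yaw":-42},{"dp":[0.14,-0.14,0],"yaw":-49},{"dp":[0.16,-0.155,-0.01],"yaw":-55},{"dp":[0.18,-0.165,-0.02],"yaw":-57},{"dp":[0.201,-0.1715,-0.03],"yaw":-57},{"dp":[0.201,-0.1715,-0.03],"yaw":-57},{"dp":[0.201,-0.1715,-0.03],"yaw":-57}], "grip": -0.1}}

```text
time_s: 7.45
tcp_pos: [0.6316, 0.1849, 0.1771]
eef_rot: [179.8, 0.0, -56.8]
contact_force: [-0.9, 0.3, -0.2]
gripper_width: 0.0481
gripper_force: 0.0
```

Emit:
{"api": "apply_moves", "payload": {"targets": [{"dp":[0,0.006,-0.02],"yaw":0},{"dp":[0,0.006,-0.04],"yaw":0},{"dp":[0,0.006,-0.06],"yaw":0},{"dp":[0,0.006,-0.076],"yaw":0},{"dp":[0,0.006,-0.076],"yaw":0},{"dp":[0,0.006,-0.076],"yaw":0}]}}

```text
time_s: 7.95
tcp_pos: [0.6311, 0.1929, 0.103]
eef_rot: [180.0, -0.0, -56.6]
contact_force: [0.1, -0.3, 0.4]
gripper_width: 0.048
gripper_force: 0.0
```

Emit:
{"api": "apply_moves", "payload": {"targets": [{"dp":[0,0,0],"yaw":0},{"dp":[0,0,0],"yaw":0},{"dp":[0,0,0],"yaw":0},{"dp":[0,0,0],"yaw":0},{"dp":[0,0,0],"yaw":0},{"dp":[0,0,0],"yaw":0},{"dp":[0,0,0],"yaw":0}], "grip": 1, "squeeze": 10}}

```text
time_s: 8.53
tcp_pos: [0.6301, 0.1919, 0.1027]
eef_rot: [179.8, 0.0, -56.7]
contact_force: [-5.9, -3.2, 5.4]
gripper_width: 0.0157
gripper_force: 10.0
```

Emit:
{"api": "apply_moves", "payload": {"targets": [{"dp":[-0.002,-0.001,0],"yaw":0},{"dp":[-0.003,-0.002,0],"yaw":0},{"dp":[-0.003,-0.002,0],"yaw":0},{"dp":[-0.003,-0.002,0],"yaw":0}]}}

```text
time_s: 8.87
tcp_pos: [0.6296, 0.1917, 0.103]
eef_rot: [-179.9, -0.0, -56.6]
contact_force: [3.5, 2.4, -0.0]
gripper_width: 0.0159
gripper_force: 10.0
```

```bash
python3 - <<'E'
from plant import get_state
s=get_state(); print(s["moment"],s["gripper_width"],s["contact_force"])
E
```

```text
[ 0.70287105 -1.19224739  0.02515358] 0.015941657641807546 [ 3.51826586  2.39322292 -0.03523513]
```

Emit:
{"api": "apply_moves", "payload": {"targets": [{"dp":[0.001,0.001,0],"yaw":-3},{"dp":[0.001,0.001,0],"yaw":-6},{"dp":[0.001,0.001,0],"yaw":-8},{"dp":[0.001,0.001,0],"yaw":-8}], "squeeze": 5}}

```text
time_s: 9.2
tcp_pos: [0.6297, 0.1923, 0.1026]
eef_rot: [-180.0, 0.0, -64.7]
contact_force: [1.0, 1.2, 1.1]
gripper_width: 0.0168
gripper_force: 5.0
```

Emit:
{"api": "apply_moves", "payload": {"targets": [{"dp":[0,0,0],"yaw":5},{"dp":[0,0,0],"yaw":10},{"dp":[0,0,0],"yaw":15},{"dp":[0,0,0],"yaw":15}]}}

```text
time_s: 9.53
tcp_pos: [0.6294, 0.1918, 0.1024]
eef_rot: [180.0, 0.0, -49.4]
contact_force: [0.7, 0.5, 0.8]
gripper_width: 0.0171
gripper_force: 5.0
```

Emit:
{"api": "apply_moves", "payload": {"targets": [{"dp":[0,0,0],"yaw":4},{"dp":[0,0,0],"yaw":8},{"dp":[0,0,0],"yaw":8},{"dp":[0,0,0],"yaw":8}]}}

```text
time_s: 9.87
tcp_pos: [0.6295, 0.1917, 0.1024]
eef_rot: [180.0, 0.0, -41.9]
contact_force: [1.2, -1.0, -0.4]
gripper_width: 0.0171
gripper_force: 5.4
```

```bash
python3 - <<'E'
from h import *
from plant import cams,get_state
print(get_state()["moment"])
for n in("top","scene"):
    c=cams.capture(n); np.savez(n+"2.npz",**c)
a=dict(np.load("top2.npz"));b=dict(np.load("scene2.npz"))
A=cv2.resize(a["image"][150:260,140:260,::-1],(400,400),interpolation=cv2.INTER_CUBIC)
B=cv2.resize(b["image"][145:225,230:310,::-1],(400,400),interpolation=cv2.INTER_CUBIC)
cv2.imwrite("pics/k2.png",np.hstack([A,B]))
E
```

```text
[-0.52448509 -0.4972126  -0.09169714]
```

View pics/k2.png

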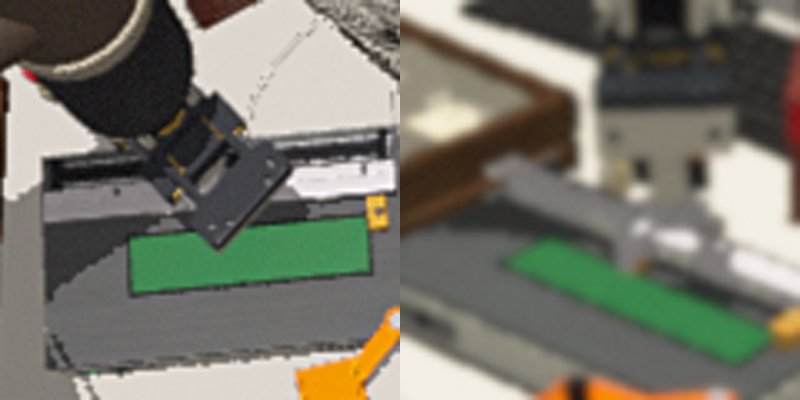

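Emit:
{"api": "apply_moves", "payload": {"targets": [{"dp":[0,0,0],"yaw":0},{"dp":[0,0,0],"yaw":0},{"dp":[0,0,0.003],"yaw":-5},{"dp":[0,0,0.005],"yaw":-10},{"dp":[0,0,0.005],"yaw":-15},{"dp":[0,0,0.005],"yaw":-18},{"dp":[0,0,0.005],"yaw":-18}], "grip": 0.4}}

```text
time_s: 10.55
tcp_pos: [0.6296, 0.1923, 0.1076]
eef_rot: [-180.0, 0.0, -59.8]
contact_force: [-1.0, 0.3, 0.6]
gripper_width: 0.0262
gripper_force: 0.0
```

Emit:
{"api": "apply_moves", "payload": {"targets": [{"dp":[0,0,0],"yaw":0},{"dp":[0,0,0],"yaw":0},{"dp":[0,0,0],"yaw":0},{"dp":[0,0,0],"yaw":0},{"dp":[0,0,0],"yaw":0}], "grip": 1, "squeeze": 5}}

```text
time_s: 10.97
tcp_pos: [0.6296, 0.1921, 0.1075]
eef_rot: [180.0, 0.0, -59.6]
contact_force: [-0.2, 0.2, -0.9]
gripper_width: 0.0114
gripper_force: 5.0
```

Emit:
{"api": "apply_moves", "payload": {"targets": [{"dp":[0,0,0],"yaw":0},{"dp":[0,0,0],"yaw":0},{"dp":[0,0,0],"yaw":6},{"dp":[0,0,0],"yaw":12},{"dp":[0,0,0],"yaw":18},{"dp":[0,0,0],"yaw":24},{"dp":[0,0,0],"yaw":30},{"dp":[0,0,0],"yaw":36},{"dp":[0,0,0],"yaw":42},{"dp":[0,0,0],"yaw":48},{"dp":[0,0,0],"yaw":54},{"dp":[0,0,0],"yaw":60},{"dp":[0,0,0],"yaw":60},{"dp":[0,0,0],"yaw":60}], "squeeze": 35}}

```text
time_s: 12.13
tcp_pos: [0.6287, 0.1914, 0.1073]
eef_rot: [179.9, 0.1, 0.2]
contact_force: [-5.1, -0.7, 2.6]
gripper_width: 0.0108
gripper_force: 34.9
```

Emit:
{"api": "apply_moves", "payload": {"targets": [{"dp":[-0.0005,0.005,0],"yaw":0},{"dp":[-0.0015,0.013,0],"yaw":0},{"dp":[-0.002,0.021,0],"yaw":0},{"dp":[-0.003,0.029,0],"yaw":0},{"dp":[-0.004,0.037,0],"yaw":0},{"dp":[-0.005,0.045,0],"yaw":0},{"dp":[-0.0055,0.053,0],"yaw":0},{"dp":[-0.0065,0.061,0],"yaw":0},{"dp":[-0.0075,0.069,0],"yaw":0},{"dp":[-0.008,0.075,0],"yaw":0},{"dp":[-0.008,0.075,0],"yaw":0}]}}

```text
time_s: 13.05
tcp_pos: [0.62, 0.2677, 0.1073]
eef_rot: [179.9, 0.2, 0.2]
contact_force: [-8.2, -0.6, 5.0]
gripper_width: 0.0108
gripper_force: 34.9
```

Emit:
{"api": "apply_moves", "payload": {"targets": [{"dp":[0,0,0],"yaw":0},{"dp":[0,0,0],"yaw":0},{"dp":[0,0,0],"yaw":0},{"dp":[0,0,0.03],"yaw":0},{"dp":[0,0,0.07],"yaw":0},{"dp":[-0.03,0,0.1],"yaw":0},{"dp":[-0.06,0,0.1],"yaw":0},{"dp":[-0.1,0,0.1],"yaw":-2},{"dp":[-0.14,0,0.1],"yaw":-4},{"dp":[-0.18,-0.01,0.1],"yaw":-6},{"dp":[-0.21,-0.02,0.09],"yaw":-7},{"dp":[-0.224,-0.026,0.07],"yaw":-7},{"dp":[-0.224,-0.026,0.06],"yaw":-7},{"dp":[-0.224,-0.026,0.06],"yaw":-7}], "grip": 0.3}}

```text
time_s: 14.22
tcp_pos: [0.3965, 0.2402, 0.1665]
eef_rot: [180.0, 0.0, -6.7]
contact_force: [0.3, 0.9, -0.1]
gripper_width: 0.031
gripper_force: 0.0
```

```bash
python3 - <<'E'
from h import *
from plant import cams
c=cams.capture("top"); s=cams.capture("scene"); np.savez("top3.npz",**c); np.savez("scene3.npz",**s)
A=cv2.resize(c["image"][170:250,145:265,::-1],(600,400),interpolation=cv2.INTER_CUBIC)
cv2.imwrite("pics/t3.png",A)
E
```

```text
(no output)
```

View pics/t3.png

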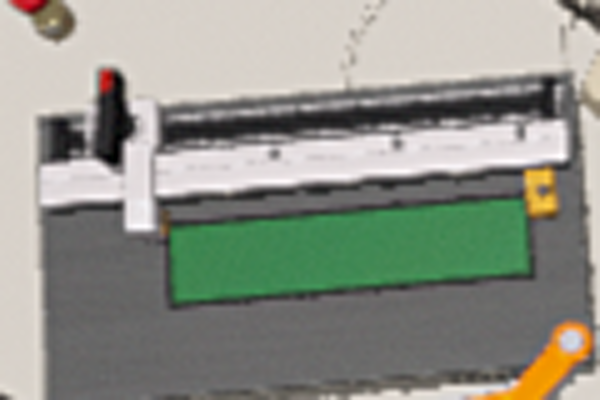

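The knob bar now lies along scanner x (slack) and the stop finger is far left at (140,170). Next I pick the green carrier.

Emit:
{"api": "apply_moves", "payload": {"targets": [{"dp":[-0.008,0.001,-0.03],"yaw":0},{"dp":[-0.008,0.001,-0.06],"yaw":0},{"dp":[-0.008,0.001,-0.09],"yaw":0},{"dp":[-0.008,0.001,-0.115],"yaw":0},{"dp":[-0.008,0.001,-0.13],"yaw":0},{"dp":[-0.008,0.001,-0.13],"yaw":0},{"dp":[-0.008,0.001,-0.13],"yaw":0}]}}

```text
time_s: 14.9
tcp_pos: [0.3905, 0.2424, 0.0375]
eef_rot: [179.9, 0.0, -6.7]
contact_force: [1.0, -0.2, -0.0]
gripper_width: 0.0307
gripper_force: 0.0
```

Emit:
{"api": "apply_moves", "payload": {"targets": [{"dp":[0,0,0],"yaw":0},{"dp":[0,0,0],"yaw":0},{"dp":[0,0,0],"yaw":0},{"dp":[0,0,0],"yaw":0},{"dp":[0,0,0],"yaw":0},{"dp":[0,0,0],"yaw":0}], "grip": 1, "squeeze": 25}}

```text
time_s: 15.4
tcp_pos: [0.3901, 0.2426, 0.0385]
eef_rot: [-179.9, -0.1, -6.6]
contact_force: [-1.3, -0.2, 7.3]
gripper_width: 0.0089
gripper_force: 25.0
```

Emit:
{"api": "apply_moves", "payload": {"targets": [{"dp":[0,0,0.01],"yaw":0},{"dp":[0,0,0.03],"yaw":0},{"dp":[0,0,0.06],"yaw":0},{"dp":[0,0,0.09],"yaw":0},{"dp":[0.01,-0.01,0.12],"yaw":1},{"dp":[0.03,-0.03,0.125],"yaw":3},{"dp":[0.055,-0.055,0.125],"yaw":5},{"dp":[0.08,-0.08,0.125],"yaw":7},{"dp":[0.105,-0.105,0.125],"yaw":9},{"dp":[0.13,-0.13,0.125],"yaw":11},{"dp":[0.15,-0.145,0.12],"yaw":12.9},{"dp":[0.1575,-0.151,0.1],"yaw":12.9},{"dp":[0.1575,-0.151,0.08],"yaw":12.9},{"dp":[0.1575,-0.151,0.065],"yaw":12.9},{"dp":[0.1575,-0.151,0.06],"yaw":12.9},{"dp":[0.1575,-0.151,0.06],"yaw":12.9},{"dp":[0.1575,-0.151,0.06],"yaw":12.9}]}}

```text
time_s: 16.82
tcp_pos: [0.5474, 0.0913, 0.0981]
eef_rot: [180.0, -0.0, 6.3]
contact_force: [0.4, 1.3, -1.4]
gripper_width: 0.0087
gripper_force: 25.0
```

```bash
python3 - <<'E'
from h import *
from plant import cams,get_state
s=get_state(); print(s["tcp_pos"],s["contact_force"],s["gripper_width"])
c=cams.capture("top"); s=cams.capture("scene")
A=cv2.resize(c["image"][170:320,145:325,::-1],(480,400),interpolation=cv2.INTER_CUBIC)
B=cv2.resize(s["image"][165:275,210:330,::-1],(400,400),interpolation=cv2.INTER_CUBIC)[:,:320]
cv2.imwrite("pics/g4.png",np.hstack([A,B]))
E
```

```text
[0.54735366 0.09126589 0.09806361] [ 0.40209412  1.34590117 -1.37556286] 0.008718826802705148
```

View pics/g4.png

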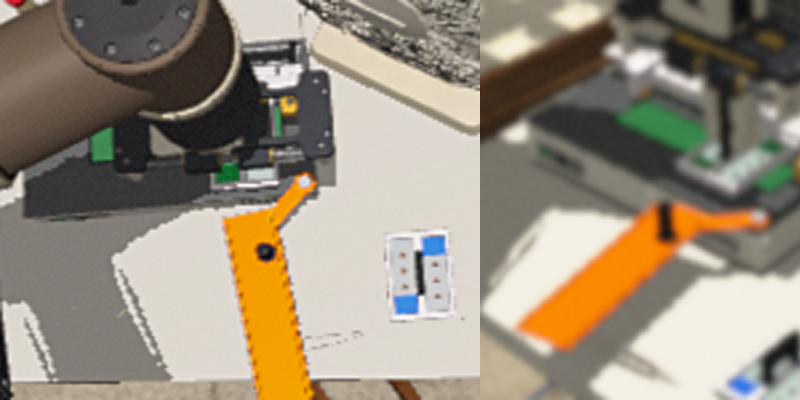

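The carrier is held level over the deck at the right-hand slot, clear of the cover arm. The blue carrier hasn't moved. I'm lowering now.

Emit:
{"api": "apply_moves", "payload": {"targets": [{"dp":[0,0,-0.006],"yaw":0},{"dp":[0,0,-0.011],"yaw":0},{"dp":[0,0,-0.015],"yaw":0},{"dp":[0,0,-0.016],"yaw":0},{"dp":[0,0,-0.016],"yaw":0},{"dp":[0,0,-0.016],"yaw":0}]}}

```text
time_s: 17.42
tcp_pos: [0.5475, 0.0913, 0.0828]
eef_rot: [-180.0, -0.1, 6.3]
contact_force: [-4.4, 0.7, 12.1]
gripper_width: 0.0084
gripper_force: 25.0
```

Emit:
{"api": "apply_moves", "payload": {"targets": [{"dp":[0.0002,-0.002,0.0007],"yaw":0},{"dp":[0.0004,-0.004,0.0007],"yaw":0},{"dp":[0.0006,-0.006,0.0007],"yaw":0},{"dp":[0.0006,-0.006,0.0007],"yaw":0}]}}

```text
time_s: 17.75
tcp_pos: [0.5486, 0.0853, 0.0828]
eef_rot: [-180.0, -0.1, 6.3]
contact_force: [-0.6, 2.2, 5.8]
gripper_width: 0.009
gripper_force: 25.0
```

Emit:
{"api": "apply_moves", "payload": {"targets": [{"dp":[0.0002,-0.001,0],"yaw":0},{"dp":[0.0003,-0.002,0],"yaw":0},{"dp":[0.0003,-0.003,0],"yaw":0},{"dp":[0.0003,-0.003,0],"yaw":0}]}}

```text
time_s: 18.08
tcp_pos: [0.5487, 0.0839, 0.0829]
eef_rot: [-179.9, -0.1, 6.3]
contact_force: [-4.5, 12.6, 7.5]
gripper_width: 0.0088
gripper_force: 25.1
```

Emit:
{"api": "apply_moves", "payload": {"targets": [{"dp":[0.002,0.0015,0],"yaw":0},{"dp":[0.004,0.0016,0],"yaw":0},{"dp":[0.006,0.0018,0],"yaw":0},{"dp":[0.008,0.002,0],"yaw":0},{"dp":[0.01,0.0023,0],"yaw":0},{"dp":[0.012,0.0025,0],"yaw":0},{"dp":[0.012,0.0025,0],"yaw":0}], "squeeze": 35}}

```text
time_s: 18.67
tcp_pos: [0.5581, 0.0854, 0.0828]
eef_rot: [-179.9, 0.2, 6.3]
contact_force: [-15.4, 10.2, 18.9]
gripper_width: 0.0087
gripper_force: 35.0
```

Emit:
{"api": "apply_moves", "payload": {"targets": [{"dp":[0.001,0.0001,0],"yaw":0},{"dp":[0.002,0.0002,0],"yaw":0},{"dp":[0.003,0.0003,0],"yaw":0},{"dp":[0.004,0.0004,0],"yaw":0},{"dp":[0.004,0.0004,0],"yaw":0}]}}

```text
time_s: 19.08
tcp_pos: [0.5601, 0.0856, 0.0827]
eef_rot: [-180.0, 0.4, 6.2]
contact_force: [-23.9, 12.0, 25.8]
gripper_width: 0.0083
gripper_force: 35.1
```

Emit:
{"api": "apply_moves", "payload": {"targets": [{"dp":[0,0.0005,0.001],"yaw":0},{"dp":[0,0.001,0.002],"yaw":0},{"dp":[0,0.001,0.002],"yaw":0},{"dp":[0.001,0.001,0.002],"yaw":0},{"dp":[0.002,0.001,0.002],"yaw":0},{"dp":[0.002,0.001,0.002],"yaw":0}]}}

```text
time_s: 19.58
tcp_pos: [0.5643, 0.0862, 0.0831]
eef_rot: [-180.0, 0.2, 6.2]
contact_force: [-6.9, 7.4, 1.8]
gripper_width: 0.0087
gripper_force: 35.0
```

Emit:
{"api": "apply_moves", "payload": {"targets": [{"dp":[0.001,0.0005,0],"yaw":0},{"dp":[0.002,0.0007,0],"yaw":0},{"dp":[0.003,0.0008,0],"yaw":0},{"dp":[0.003,0.0008,0],"yaw":0},{"dp":[0.003,0.0008,0],"yaw":0}]}}

```text
time_s: 20.0
tcp_pos: [0.5677, 0.0867, 0.0831]
eef_rot: [-180.0, 0.2, 6.2]
contact_force: [-5.0, 4.9, -1.0]
gripper_width: 0.0085
gripper_force: 35.0
```

Emit:
{"api": "apply_moves", "payload": {"targets": [{"dp":[0.001,0,0],"yaw":0},{"dp":[0.002,0,0],"yaw":0},{"dp":[0.003,0,0],"yaw":0},{"dp":[0.003,0,0],"yaw":0},{"dp":[0.003,0,0],"yaw":0}]}}

```text
time_s: 20.42
tcp_pos: [0.5679, 0.0865, 0.083]
eef_rot: [180.0, 0.4, 6.2]
contact_force: [-16.8, 9.3, 9.7]
gripper_width: 0.0089
gripper_force: 35.0
```

Emit:
{"api": "apply_moves", "payload": {"targets": [{"dp":[0.001,0,-0.0005],"yaw":0},{"dp":[0.002,0,-0.0005],"yaw":0},{"dp":[0.002,0,-0.0005],"yaw":0}]}}

```text
time_s: 20.67
tcp_pos: [0.568, 0.0865, 0.0828]
eef_rot: [180.0, 0.6, 6.2]
contact_force: [-25.9, 12.1, 18.5]
gripper_width: 0.0091
gripper_force: 35.0
```

Emit:
{"api": "apply_moves", "payload": {"targets": [{"dp":[-0.002,0.0005,0.001],"yaw":0},{"dp":[-0.0035,0.0012,0.002],"yaw":0},{"dp":[-0.0035,0.0012,0.002],"yaw":0}]}}

```text
time_s: 20.92
tcp_pos: [0.568, 0.0868, 0.0843]
eef_rot: [179.9, 0.3, 6.2]
contact_force: [-6.3, -0.2, -2.3]
gripper_width: 0.0087
gripper_force: 35.0
```

Emit:
{"api": "apply_moves", "payload": {"targets": [{"dp":[0,0,0],"yaw":0},{"dp":[0,0,0],"yaw":0},{"dp":[0,0,0],"yaw":0},{"dp":[0,0,0],"yaw":0}], "grip": 0.6}}

```text
time_s: 21.25
tcp_pos: [0.5715, 0.088, 0.0861]
eef_rot: [-180.0, -0.1, 6.2]
contact_force: [0.2, -0.2, 0.4]
gripper_width: 0.0171
gripper_force: 0.0
```

Emit:
{"api": "apply_moves", "payload": {"targets": [{"dp":[0,0,0.03],"yaw":0},{"dp":[0,0,0.06],"yaw":0},{"dp":[-0.02,-0.005,0.07],"yaw":0},{"dp":[-0.05,-0.03,0.07],"yaw":0},{"dp":[-0.08,-0.06,0.07],"yaw":0},{"dp":[-0.1,-0.09,0.07],"yaw":0},{"dp":[-0.12,-0.12,0.07],"yaw":0},{"dp":[-0.135,-0.15,0.06],"yaw":0},{"dp":[-0.1425,-0.171,0.05],"yaw":-0.9},{"dp":[-0.1425,-0.171,0.05],"yaw":-0.9},{"dp":[-0.1425,-0.171,0.05],"yaw":-0.9}], "grip": 0.3}}

```text
time_s: 22.17
tcp_pos: [0.4279, -0.084, 0.1359]
eef_rot: [180.0, -0.0, 5.2]
contact_force: [0.9, 0.1, -0.3]
gripper_width: 0.0304
gripper_force: 0.0
```

```bash
python3 - <<'E'
from h import *
from plant import cams,get_state
c=cams.capture("top"); s=cams.capture("scene"); np.savez("top5.npz",**c); np.savez("scene5.npz",**s)
A=cv2.resize(c["image"][170:310,145:325,::-1],(480,374),interpolation=cv2.INTER_CUBIC)
B=cv2.resize(s["image"][165:285,210:310,::-1],(320,374),interpolation=cv2.INTER_CUBIC)
cv2.imwrite("pics/g5.png",np.hstack([A,B]))
E
```

```text
(no output)
```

View pics/g5.png

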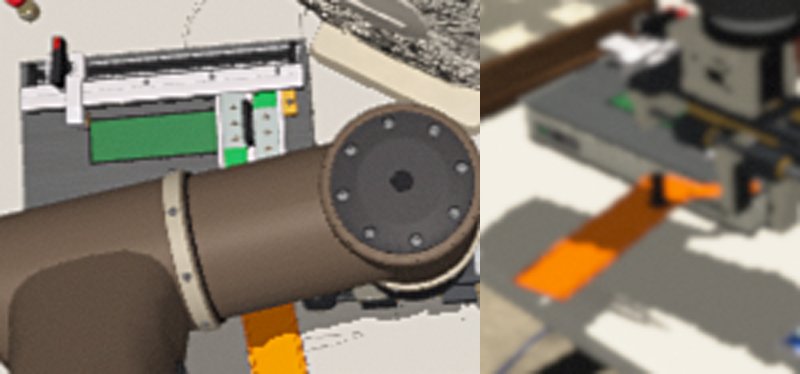

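The green carrier is seated square beside the brass stop, its back edge under the lip at (250,95). Now the blue one.

Emit:
{"api": "apply_moves", "payload": {"targets": [{"dp":[0.001,0.001,-0.03],"yaw":0},{"dp":[0.001,0.001,-0.06],"yaw":0},{"dp":[0.001,0.001,-0.085],"yaw":0},{"dp":[0.001,0.001,-0.099],"yaw":0},{"dp":[0.001,0.001,-0.099],"yaw":0},{"dp":[0.001,0.001,-0.099],"yaw":0}]}}

```text
time_s: 22.77
tcp_pos: [0.4296, -0.0814, 0.0366]
eef_rot: [180.0, 0.1, 5.4]
contact_force: [0.4, 0.7, 0.3]
gripper_width: 0.0305
gripper_force: 0.0
```

Emit:
{"api": "apply_moves", "payload": {"targets": [{"dp":[0,0,0],"yaw":0},{"dp":[0,0,0],"yaw":0},{"dp":[0,0,0],"yaw":0},{"dp":[0,0,0],"yaw":0},{"dp":[0,0,0],"yaw":0},{"dp":[0,0,0],"yaw":0}], "grip": 1, "squeeze": 30}}

```text
time_s: 23.27
tcp_pos: [0.4293, -0.082, 0.0372]
eef_rot: [-180.0, -0.0, 5.3]
contact_force: [0.7, -0.0, 0.2]
gripper_width: 0.0013
gripper_force: 0.0
```

The grasp closed on nothing, so the blue carrier has probably been knocked aside. I'll back off and look.

Emit:
{"api": "apply_moves", "payload": {"targets": [{"dp":[0,0,0.03],"yaw":0},{"dp":[0,0,0.06],"yaw":0},{"dp":[0,0,0.1],"yaw":0},{"dp":[0,0.03,0.13],"yaw":0},{"dp":[0,0.07,0.14],"yaw":0},{"dp":[0,0.11,0.14],"yaw":0},{"dp":[0,0.15,0.14],"yaw":0},{"dp":[0,0.19,0.14],"yaw":0},{"dp":[0,0.23,0.14],"yaw":0},{"dp":[0,0.27,0.14],"yaw":0},{"dp":[0,0.31,0.14],"yaw":0},{"dp":[0,0.35,0.14],"yaw":0},{"dp":[0,0.38,0.14],"yaw":0},{"dp":[0,0.38,0.14],"yaw":0},{"dp":[0,0.38,0.14],"yaw":0}], "grip": 0.3}}

```text
time_s: 24.52
tcp_pos: [0.4287, 0.2992, 0.1762]
eef_rot: [180.0, 0.0, 5.5]
contact_force: [0.2, -1.2, 0.4]
gripper_width: 0.0307
gripper_force: 0.0
```

```bash
python3 - <<'E'
from h import *
from plant import cams,get_state
c=cams.capture("top"); s=cams.capture("scene"); np.savez("top6.npz",**c); np.savez("scene6.npz",**s)
crop(c,145,175,325,310,4.4,"pics/t6.png")
E
```

```text
(no output)
```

View pics/t6.png

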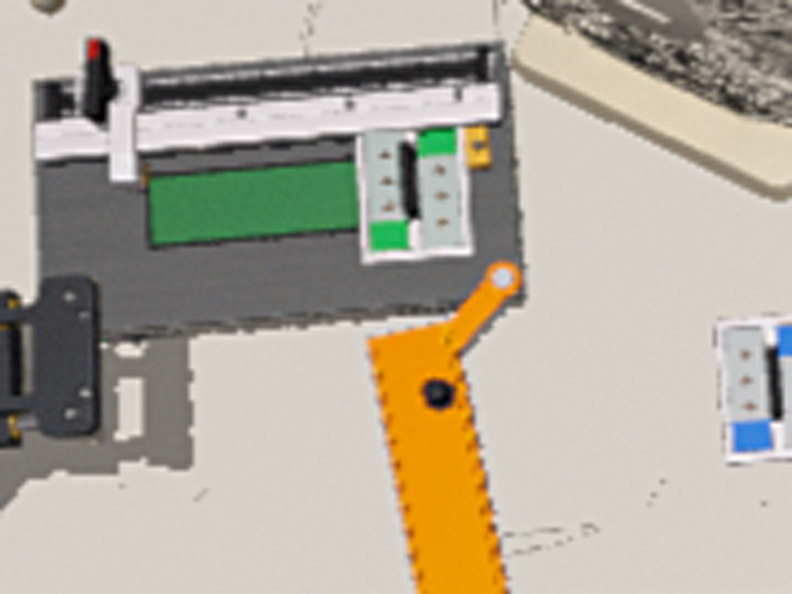

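The green carrier is fine. The blue one has been shoved right and back; its left edge is now at (716,322)–(727,463). I'm comparing its colour patches before and after.

```bash
python3 - <<'E'
from fit import *
def patches(f,bar=False):
    k=dict(np.load(f)); im=k["image"].astype(int); m=((im[...,2]>150)&(im[...,0]<110)&(im[...,2]-im[...,0]>90)).astype(np.uint8)
    m[:,:270]=0;m[:,350:]=0; m[:230]=0;m[320:]=0
    n,l,st,ce=cv2.connectedComponentsWithStats(m)
    g=[tuple(ce[i]) for i in range(1,n) if st[i,4]>15]; g.sort(key=lambda q:q[1]); return k,[ray(k,*q,.009)[:2] for q in g]
k,a=patches("top0.npz");k2,b=patches("top6.npz"); print(a,b)
a=np.array(a);b=np.array(b)
d=lambda q:np.degrees(np.arctan2(*(q[0]-q[1])[::-1]))
print("mid",a.mean(0),b.mean(0),"rot",d(b)-d(a))
x,res=fit([(k2,l,T(*uv)) for l,uv in (((.044,.032,.009),(716,322)),((-.044,.032,.009),(727,463)))],[.45,-.12,.1]);print(x,np.degrees(x[2]))
E
```

```text
[array([ 0.46461787, -0.09810303]), array([ 0.40614832, -0.07252523])] [array([ 0.49290619, -0.14570927]), array([ 0.43388789, -0.12063333])]
mid [ 0.43538309 -0.08531413] [ 0.46339704 -0.1331713 ] rot 0.6073398584312031
[ 0.462091   -0.13459472  0.10426395] 5.973884491576585
```

Emit:
{"api": "apply_moves", "payload": {"targets": [{"dp":[0.0,-0.03,0],"yaw":0},{"dp":[0.0,-0.07,0],"yaw":0},{"dp":[0.0,-0.11,0],"yaw":0},{"dp":[0.0,-0.15,0],"yaw":0},{"dp":[0.005,-0.19,0],"yaw":0},{"dp":[0.01,-0.23,0],"yaw":0},{"dp":[0.015,-0.27,0],"yaw":0},{"dp":[0.02,-0.31,0],"yaw":0},{"dp":[0.025,-0.35,0],"yaw":0},{"dp":[0.028,-0.39,0],"yaw":0},{"dp":[0.028,-0.42,0],"yaw":0.4},{"dp":[0.028,-0.43,-0.03],"yaw":0.4},{"dp":[0.028,-0.43,-0.06],"yaw":0.4},{"dp":[0.028,-0.43,-0.08],"yaw":0.4},{"dp":[0.028,-0.43,-0.08],"yaw":0.4},{"dp":[0.028,-0.43,-0.08],"yaw":0.4}]}}

```text
time_s: 25.95
tcp_pos: [0.4559, -0.133, 0.0966]
eef_rot: [180.0, 0.1, 5.7]
contact_force: [0.5, 1.0, 0.7]
gripper_width: 0.0305
gripper_force: 0.0
```

Emit:
{"api": "apply_moves", "payload": {"targets": [{"dp":[0.001,0.002,-0.02],"yaw":0},{"dp":[0.001,0.002,-0.04],"yaw":0},{"dp":[0.001,0.002,-0.059],"yaw":0},{"dp":[0.001,0.002,-0.059],"yaw":0},{"dp":[0.001,0.002,-0.059],"yaw":0}]}}

```text
time_s: 26.37
tcp_pos: [0.4585, -0.1301, 0.0388]
eef_rot: [180.0, -0.0, 5.8]
contact_force: [-0.2, -0.9, -0.3]
gripper_width: 0.0308
gripper_force: 0.0
```

Emit:
{"api": "apply_moves", "payload": {"targets": [{"dp":[0,0,0],"yaw":0},{"dp":[0,0,0],"yaw":0},{"dp":[0,0,0],"yaw":0},{"dp":[0,0,0],"yaw":0},{"dp":[0,0,0],"yaw":0},{"dp":[0,0,0],"yaw":0}], "grip": 1, "squeeze": 30}}

```text
time_s: 26.87
tcp_pos: [0.4587, -0.13, 0.0387]
eef_rot: [180.0, -0.1, 5.8]
contact_force: [-1.5, 0.1, 8.0]
gripper_width: 0.009
gripper_force: 30.0
```

Emit:
{"api": "apply_moves", "payload": {"targets": [{"dp":[0,0,0.01],"yaw":0},{"dp":[0,0,0.03],"yaw":0},{"dp":[0,0,0.06],"yaw":0},{"dp":[0,0,0.09],"yaw":0},{"dp":[0,0.01,0.12],"yaw":0},{"dp":[0,0.03,0.125],"yaw":0},{"dp":[0.005,0.06,0.125],"yaw":0},{"dp":[0.01,0.09,0.125],"yaw":0},{"dp":[0.02,0.12,0.125],"yaw":0},{"dp":[0.03,0.15,0.125],"yaw":0},{"dp":[0.04,0.18,0.125],"yaw":0},{"dp":[0.05,0.21,0.125],"yaw":0},{"dp":[0.06,0.24,0.125],"yaw":0},{"dp":[0.07,0.265,0.12],"yaw":0.4},{"dp":[0.08,0.283,0.105],"yaw":0.4},{"dp":[0.0814,0.288,0.085],"yaw":0.4},{"dp":[0.0814,0.288,0.065],"yaw":0.4},{"dp":[0.0814,0.288,0.06],"yaw":0.4},{"dp":[0.0814,0.288,0.06],"yaw":0.4},{"dp":[0.0814,0.288,0.06],"yaw":0.4}]}}

```text
time_s: 28.53
tcp_pos: [0.5396, 0.1577, 0.0982]
eef_rot: [180.0, 0.0, 6.2]
contact_force: [0.2, 0.3, -1.2]
gripper_width: 0.0084
gripper_force: 30.0
```

Emit:
{"api": "apply_moves", "payload": {"targets": [{"dp":[0,0,-0.005],"yaw":0},{"dp":[0,0,-0.01],"yaw":0},{"dp":[0,0,-0.014],"yaw":0},{"dp":[0,0,-0.014],"yaw":0},{"dp":[0,0,-0.014],"yaw":0}]}}

```text
time_s: 28.95
tcp_pos: [0.5395, 0.1579, 0.0838]
eef_rot: [-180.0, -0.0, 6.1]
contact_force: [-0.5, 0.6, -2.0]
gripper_width: 0.0085
gripper_force: 30.0
```

Just above the deck. Press down lightly, then slide right.

Emit:
{"api": "apply_moves", "payload": {"targets": [{"dp":[0,0,-0.001],"yaw":0},{"dp":[0,0,-0.0015],"yaw":0},{"dp":[0,0,-0.0015],"yaw":0}]}}

```text
time_s: 29.2
tcp_pos: [0.5396, 0.1579, 0.0837]
eef_rot: [180.0, -0.0, 6.2]
contact_force: [-4.9, -1.3, 12.1]
gripper_width: 0.0082
gripper_force: 30.0
```

Emit:
{"api": "apply_moves", "payload": {"targets": [{"dp":[0.0002,-0.002,0],"yaw":0},{"dp":[0.0004,-0.004,0],"yaw":0},{"dp":[0.0007,-0.006,0],"yaw":0},{"dp":[0.0008,-0.008,0],"yaw":0},{"dp":[0.0009,-0.009,0],"yaw":0},{"dp":[0.0009,-0.009,0],"yaw":0}]}}

```text
time_s: 29.7
tcp_pos: [0.5419, 0.15, 0.0837]
eef_rot: [-179.9, -0.2, 6.2]
contact_force: [-0.1, 1.6, 5.1]
gripper_width: 0.0084
gripper_force: 30.0
```

Emit:
{"api": "apply_moves", "payload": {"targets": [{"dp":[0.0001,-0.001,0],"yaw":0},{"dp":[0.0002,-0.002,0],"yaw":0},{"dp":[0.0003,-0.003,0],"yaw":0},{"dp":[0.0003,-0.003,0],"yaw":0}]}}

```text
time_s: 30.03
tcp_pos: [0.5421, 0.1481, 0.0838]
eef_rot: [-179.8, -0.2, 6.2]
contact_force: [-2.8, 7.8, 4.4]
gripper_width: 0.0089
gripper_force: 30.0
```

Emit:
{"api": "apply_moves", "payload": {"targets": [{"dp":[0.002,0.0008,0.0003],"yaw":0},{"dp":[0.004,0.001,0.0005],"yaw":0},{"dp":[0.006,0.0013,0.0005],"yaw":0},{"dp":[0.008,0.0015,0.0005],"yaw":0},{"dp":[0.01,0.0017,0.0007],"yaw":0},{"dp":[0.012,0.0019,0.001],"yaw":0},{"dp":[0.014,0.0021,0.0015],"yaw":0},{"dp":[0.016,0.0023,0.002],"yaw":0},{"dp":[0.016,0.0023,0.002],"yaw":0}], "squeeze": 35}}

```text
time_s: 30.78
tcp_pos: [0.5555, 0.1496, 0.0842]
eef_rot: [-179.9, 0.1, 6.1]
contact_force: [-6.8, 8.9, 1.7]
gripper_width: 0.0088
gripper_force: 35.0
```

Emit:
{"api": "apply_moves", "payload": {"targets": [{"dp":[0.001,0.0004,0],"yaw":0},{"dp":[0.002,0.0007,0],"yaw":0},{"dp":[0.003,0.0009,0],"yaw":0},{"dp":[0.004,0.001,0],"yaw":0},{"dp":[0.005,0.0011,0],"yaw":0},{"dp":[0.005,0.0011,0],"yaw":0}]}}

```text
time_s: 31.28
tcp_pos: [0.5604, 0.1503, 0.084]
eef_rot: [-179.9, 0.1, 6.1]
contact_force: [-5.5, 6.2, 1.2]
gripper_width: 0.0088
gripper_force: 35.0
```

Emit:
{"api": "apply_moves", "payload": {"targets": [{"dp":[0.001,0,0],"yaw":0},{"dp":[0.002,0,0],"yaw":0},{"dp":[0.003,0,0],"yaw":0},{"dp":[0.003,0,0],"yaw":0}]}}

```text
time_s: 31.62
tcp_pos: [0.5606, 0.1502, 0.084]
eef_rot: [-179.9, 0.4, 6.1]
contact_force: [-20.5, 11.5, 12.4]
gripper_width: 0.0087
gripper_force: 35.0
```

Seated at the fence, within 0.5 mm of the predicted spot. Next: unload, release, retreat and look.

Emit:
{"api": "apply_moves", "payload": {"targets": [{"dp":[-0.002,0.0005,0.0005],"yaw":0},{"dp":[-0.003,0.001,0.0012],"yaw":0},{"dp":[-0.003,0.001,0.0012],"yaw":0}]}}

```text
time_s: 31.87
tcp_pos: [0.5606, 0.1503, 0.0851]
eef_rot: [180.0, 0.1, 6.1]
contact_force: [-6.4, 3.2, -0.5]
gripper_width: 0.0087
gripper_force: 35.0
```

Emit:
{"api": "apply_moves", "payload": {"targets": [{"dp":[0,0,0],"yaw":0},{"dp":[0,0,0],"yaw":0},{"dp":[0,0,0],"yaw":0},{"dp":[0,0,0.03],"yaw":0},{"dp":[0,0,0.07],"yaw":0},{"dp":[-0.02,0.02,0.1],"yaw":0},{"dp":[-0.06,0.05,0.1],"yaw":0},{"dp":[-0.1,0.09,0.1],"yaw":0},{"dp":[-0.13,0.12,0.1],"yaw":0},{"dp":[-0.13,0.16,0.1],"yaw":0},{"dp":[-0.13,0.16,0.1],"yaw":0},{"dp":[-0.13,0.16,0.1],"yaw":0}], "grip": 0.6}}

```text
time_s: 32.87
tcp_pos: [0.4313, 0.314, 0.1863]
eef_rot: [-179.9, -0.1, 6.4]
contact_force: [1.6, 0.9, -0.1]
gripper_width: 0.0174
gripper_force: 0.0
```

```bash
python3 - <<'E'
from h import *
from plant import cams,get_state
c=cams.capture("top"); s=cams.capture("scene"); np.savez("top7.npz",**c); np.savez("scene7.npz",**s)
A=cv2.resize(c["image"][175:255,145:265,::-1],(480,320),interpolation=cv2.INTER_CUBIC)
B=cv2.resize(s["image"][170:250,220:300,::-1],(320,320),interpolation=cv2.INTER_CUBIC)
cv2.imwrite("pics/g7.png",np.hstack([A,B]))
P=cloud(c); a=np.radians(6.22); L=P[...,:2]-[.5637,.1499]; X=L@[np.cos(a),np.sin(a)]; Y=L@[-np.sin(a),np.cos(a)]
ok=c["range_z"]>0
for y0 in(-.068,-.004): # frame top heights near the 4 corners
    for x,y in((-.040,-.028),(-.040,.028),(.020,-.029),(.020,.029)):
        m=ok&(abs(X-x)<.004)&(abs(Y-y0-y)<.003); print(y0,x,y,m.sum(),np.median(P[...,2][m]).round(4) if m.any() else None)
E
```

```text
-0.068 -0.04 -0.028 10 0.0495
-0.068 -0.04 0.028 10 0.0506
-0.068 0.02 -0.029 6 0.0553
-0.068 0.02 0.029 8 0.05
-0.004 -0.04 -0.028 10 0.0501
-0.004 -0.04 0.028 8 0.052
-0.004 0.02 -0.029 6 0.0527
-0.004 0.02 0.029 7 0.0484
```

View pics/g7.png

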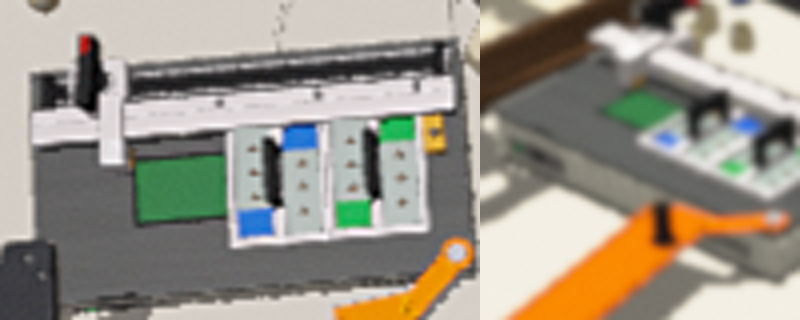

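Both carriers are flat, square and closed against the brass stop, the blue one next to the green. Now I go for the knob.

Emit:
{"api": "apply_moves", "payload": {"targets": [{"dp":[0.03,-0.005,0],"yaw":0},{"dp":[0.06,-0.01,0],"yaw":0},{"dp":[0.09,-0.02,0],"yaw":-2},{"dp":[0.12,-0.03,0],"yaw":-4},{"dp":[0.15,-0.04,0],"yaw":-6.2},{"dp":[0.175,-0.046,0],"yaw":-6.2},{"dp":[0.189,-0.046,0],"yaw":-6.2},{"dp":[0.189,-0.046,-0.02],"yaw":-6.2},{"dp":[0.189,-0.046,-0.04],"yaw":-6.2},{"dp":[0.189,-0.046,-0.05],"yaw":-6.2},{"dp":[0.189,-0.046,-0.05],"yaw":-6.2},{"dp":[0.189,-0.046,-0.05],"yaw":-6.2}], "grip": 0.3}}

```text
time_s: 33.97
tcp_pos: [0.6209, 0.2634, 0.1354]
eef_rot: [179.9, 0.0, -0.1]
contact_force: [0.5, -0.1, 0.4]
gripper_width: 0.0305
gripper_force: 0.0
```

Emit:
{"api": "apply_moves", "payload": {"targets": [{"dp":[0,0.004,-0.014],"yaw":0},{"dp":[0,0.004,-0.028],"yaw":0},{"dp":[0,0.004,-0.028],"yaw":0},{"dp":[0,0.004,-0.028],"yaw":0}]}}

```text
time_s: 34.3
tcp_pos: [0.6209, 0.2684, 0.1083]
eef_rot: [180.0, -0.0, -0.0]
contact_force: [0.2, -0.1, 0.3]
gripper_width: 0.0307
gripper_force: 0.0
```

Emit:
{"api": "apply_moves", "payload": {"targets": [{"dp":[0,0,0],"yaw":0},{"dp":[0,0,0],"yaw":0},{"dp":[0,0,0],"yaw":0},{"dp":[0,0,0],"yaw":0},{"dp":[0,0,0],"yaw":0},{"dp":[0,0,0],"yaw":0}], "grip": 1, "squeeze": 35}}

```text
time_s: 34.8
tcp_pos: [0.6211, 0.2685, 0.1084]
eef_rot: [-180.0, -0.1, -0.0]
contact_force: [-1.2, -0.6, 6.0]
gripper_width: 0.0103
gripper_force: 35.0
```

Emit:
{"api": "apply_moves", "payload": {"targets": [{"dp":[0.0005,-0.005,0],"yaw":0},{"dp":[0.0013,-0.012,0],"yaw":0},{"dp":[0.0022,-0.02,0],"yaw":0},{"dp":[0.003,-0.028,0],"yaw":0},{"dp":[0.0039,-0.036,0],"yaw":0},{"dp":[0.0048,-0.044,0],"yaw":0},{"dp":[0.0054,-0.05,0],"yaw":0},{"dp":[0.006,-0.055,0],"yaw":0},{"dp":[0.0063,-0.058,0],"yaw":0},{"dp":[0.0063,-0.058,0],"yaw":0},{"dp":[0.0063,-0.058,0],"yaw":0}]}}

```text
time_s: 35.72
tcp_pos: [0.6277, 0.2101, 0.1084]
eef_rot: [-180.0, -0.1, -0.0]
contact_force: [0.1, -0.6, 5.7]
gripper_width: 0.0107
gripper_force: 35.0
```

Emit:
{"api": "apply_moves", "payload": {"targets": [{"dp":[0.0001,-0.001,0],"yaw":0},{"dp":[0.0002,-0.002,0],"yaw":0},{"dp":[0.0003,-0.003,0],"yaw":0},{"dp":[0.0003,-0.003,0],"yaw":0},{"dp":[0.0003,-0.003,0],"yaw":0}]}}

```text
time_s: 36.13
tcp_pos: [0.6281, 0.2076, 0.1084]
eef_rot: [-180.0, -0.1, -0.0]
contact_force: [-0.0, -0.1, 5.3]
gripper_width: 0.0103
gripper_force: 35.0
```

Emit:
{"api": "apply_moves", "payload": {"targets": [{"dp":[0.0001,-0.001,0],"yaw":0},{"dp":[0.0002,-0.002,0],"yaw":0},{"dp":[0.0002,-0.002,0],"yaw":0},{"dp":[0.0002,-0.002,0],"yaw":0}]}}

```text
time_s: 36.47
tcp_pos: [0.6282, 0.2064, 0.1084]
eef_rot: [-179.9, -0.1, -0.0]
contact_force: [-0.0, 3.5, 5.8]
gripper_width: 0.0108
gripper_force: 35.0
```

Emit:
{"api": "apply_moves", "payload": {"targets": [{"dp":[0.0001,-0.001,0],"yaw":0},{"dp":[0.0002,-0.002,0],"yaw":0},{"dp":[0.0002,-0.002,0],"yaw":0},{"dp":[0.0002,-0.002,0],"yaw":0}]}}

```text
time_s: 36.8
tcp_pos: [0.6283, 0.206, 0.1084]
eef_rot: [-179.8, -0.1, -0.0]
contact_force: [-2.2, 9.2, 5.4]
gripper_width: 0.0105
gripper_force: 35.0
```

Emit:
{"api": "apply_moves", "payload": {"targets": [{"dp":[0,0,0],"yaw":-6},{"dp":[0,0,0],"yaw":-12},{"dp":[0,0,0],"yaw":-18},{"dp":[0,0,0],"yaw":-24},{"dp":[0,0,0],"yaw":-30},{"dp":[0,0,0],"yaw":-36},{"dp":[0,0,0],"yaw":-42},{"dp":[0,0,0],"yaw":-48},{"dp":[0,0,0],"yaw":-54},{"dp":[0,0,0],"yaw":-60},{"dp":[0,0,0],"yaw":-64},{"dp":[0,0,0],"yaw":-68},{"dp":[0,0,0],"yaw":-68},{"dp":[0,0,0],"yaw":-68}]}}

```text
time_s: 37.97
tcp_pos: [0.6286, 0.2066, 0.1087]
eef_rot: [-179.7, 0.2, -68.0]
contact_force: [-3.5, 10.9, 6.3]
gripper_width: 0.0109
gripper_force: 35.0
```

Emit:
{"api": "apply_moves", "payload": {"targets": [{"dp":[-0.0002,0.001,0],"yaw":0},{"dp":[-0.0003,0.002,0],"yaw":0},{"dp":[-0.0003,0.002,0],"yaw":0}]}}

```text
time_s: 38.22
tcp_pos: [0.6285, 0.2069, 0.1087]
eef_rot: [-179.8, 0.0, -68.0]
contact_force: [-0.5, 4.0, 6.2]
gripper_width: 0.0109
gripper_force: 35.0
```

Emit:
{"api": "apply_moves", "payload": {"targets": [{"dp":[0,0,0],"yaw":0},{"dp":[0,0,0],"yaw":0},{"dp":[0,0,0],"yaw":0},{"dp":[0,0,0.03],"yaw":0},{"dp":[0,0,0.07],"yaw":0},{"dp":[-0.02,0.01,0.1],"yaw":5},{"dp":[-0.06,0.03,0.11],"yaw":12},{"dp":[-0.1,0.06,0.11],"yaw":19},{"dp":[-0.14,0.09,0.11],"yaw":26},{"dp":[-0.17,0.12,0.11],"yaw":33},{"dp":[-0.19,0.15,0.11],"yaw":40},{"dp":[-0.2,0.18,0.11],"yaw":45},{"dp":[-0.2,0.18,0.11],"yaw":45},{"dp":[-0.2,0.18,0.11],"yaw":45}], "grip": 0.3}}

```text
time_s: 39.38
tcp_pos: [0.426, 0.3872, 0.2171]
eef_rot: [180.0, 0.0, -22.9]
contact_force: [0.5, -0.7, -0.7]
gripper_width: 0.0308
gripper_force: 0.0
```

```bash
python3 - <<'E'
from h import *
from plant import cams,get_state
c=cams.capture("top"); s=cams.capture("scene")
A=cv2.resize(c["image"][175:255,145:265,::-1],(480,320),interpolation=cv2.INTER_CUBIC)
B=cv2.resize(s["image"][170:250,220:300,::-1],(320,320),interpolation=cv2.INTER_CUBIC)
cv2.imwrite("pics/g8.png",np.hstack([A,B]))
E
```

```text
(no output)
```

View pics/g8.png

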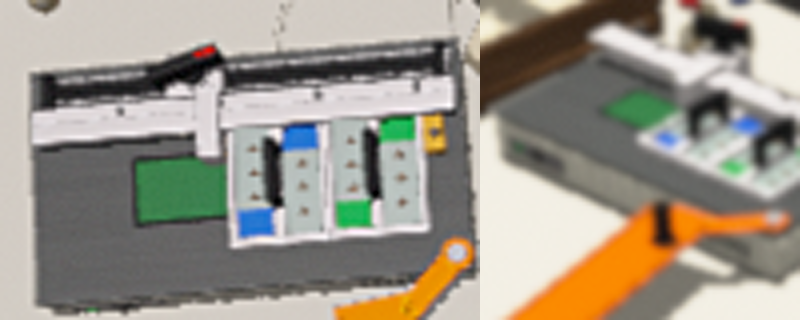

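The end stop finger sits at the blue carrier, with the visible offset explained by parallax. The knob is turned tight, the row is closed and the cover is open. Handing in.

```bash
python3 -c "
from plant import r
print(r.close_job())"
```

```text
the job is handed in; nothing more can be done
None
```

I opened the cover, loaded the two carriers that were on the desk (green, blue) as a closed row against the brass stop and fence, clamped the end stop against them, and handed in the job; no verdict was returned.

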